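# Press a fob block home in the stamping jig and hold it

### The arm

A 7-joint arm with a two-finger parallel gripper is mounted at the origin on the work surface. World frame = base frame: x ahead of the robot, y to its left, z up, the work surface at z = 0. Lengths are in mm, angles in rad, forces in N, time in s.
With the tool pointing down it reaches from about 400 to 875 mm from the base axis. Payload 4.4 kg.
Tool frame: the origin (TCP) lies midway between the tips of the shut fingers; the grasp point (between the pads) lies 19 mm behind it; z points along the fingers, y is the line along which they close (so a half turn about z gives the same grasp; the last joint's range is limited). The gripper opens to 85 mm and grips with 20 to 120 N. Pads are 22 mm wide; open, the fingers measure 114 mm over their backs; the gripper's body (76 mm by 85 mm) begins 54 mm behind the grasp point. The pads swing forward as they close: fully open they stand 13 mm farther back than shut.
Start: joints at [-1.271, 0.628, 0.038, 1.517, -0.027, 0.996, -0.02], TCP at [232.48, 607.018, 231.313] pointing down, gripper open.
Joint ranges: [-3.06, 3.06], [-0.37, 2.12], [-1.25, 1.32], [0.18, 2.47], [-1.1, 4.24], [0.23, 1.98], [-2.94, 2.94]. Speed limits (rad/s): [2.57, 2.57, 3.14, 3.14, 3.14, 3.14, 3.14].

### API

Orientations are given as [roll, pitch, yaw] about the fixed x, y, z axes, in that order (R = Rz(yaw) Ry(pitch) Rx(roll)).
In Python, from cell import ctrl, get_image, get_calibration gives the robot as it stands.
- The arm moves only by the shell command python3 -m creep 'ROWS'. ROWS is JSON, a list of rows, each an object of numbers: "dx", "dy", "dz": the shift along the world's x, y, z normalised to -1 to 1, where 1 is 0.4 m; "rx", "ry", "rz": the turn, a rotation vector about the world's x, y, z normalised to -1 to 1, where 1 is 2 pi rad; "grip": the closure, from -1 (fully open) to 1 (shut). A call has exactly 5 rows; each row is the pose to reach, as a shift and turn from the pose commanded when the call began, turning the shorter way round; what a row does not reach only later rows make up. A row lasts 1/8 s, in which the tool goes at most 62.5 mm and 10.7 degrees, less where a joint would pass 70% of its speed; a pose out of reach is approached as far as the arm can. A call with a number of a shift or a turn outside -1 to 1 is refused whole. A call with a gripper value outside its range is refused whole. The fingers move at their own pace and stop on an object; the grip force is fixed at half the most. Time passes only in rows, so rows that repeat a pose let the fingers close, or fill a call up. It gives the time, the measured TCP pose, the force, the opening and the grip force at its end, in the units of the state.
- ctrl.read_state(): the state, without advancing time (a new reading comes with each control period).
- get_image(name): name is "side" or "top" or "wrist"; returns the picture (384x512x3 uint8, red, green, blue); there is no depth.
- get_calibration(name): a dict with "mtx" (3x3 intrinsics, pixels), "world_from_camera" (4x4, takes a point from camera to world coordinates). Camera axes: x right, y down, z forward; pixel columns grow to the right and rows downward; lengths in mm; the calibration is good to about 2 mm. A picture is of the moment at which its call begins: read the wrist's pose just before it. get_calibration takes no time and is no camera call; for the wrist camera it gives the pose at the moment of the call.
- ctrl.finish_job(): hands the job in; it is judged then, once.
The state is a dict: "clock": time; "qpos": joint angles; "qd": joint speeds; "tau": joint torques, N m; "eef_pos": TCP position; "tool_rot": TCP orientation; "force": force on the tool from outside, world axes, zero at the start; "torque": the same for the moment, N m; "width": finger opening in mm; "gripper_force": force on a finger pad.
Only numpy, scipy, OpenCV 4.12 (cv2) and the standard library are available. Lean on these libraries where they do the work, as an engineer would, in place of code of your own. Each camera call takes 0.05 s, during which the arm holds its last target. There are 200 camera calls.

### The job

Take the pale wooden block with the tan fob on top and set it down, upright and lengthwise, in the channel of the stamping jig, short of the sprung brass plunger. Then push it along the channel against the plunger until it meets the red stop plate squarely, firmly but without slamming, and finish while still holding it hard against the stop with the gripper, since the spring would push it back. Leave the dark block, the mallet, the bottle and the cup where they are.

Things in the scene. Friction and masses are not known exactly. Their poses are not given: they have to be found in the camera images.
- fob_block: The part: pale wooden block, 60 mm long (its x), 44 mm wide (its y), 60 mm high (z), with a steel sole and a thin tan disc (34 mm across, 3 mm high) on top; about 0.25 kg (0.17 to 0.35). Both ends are alike, either may face the plunger. Origin: centre of its underside. Stands upright on the table at the start.
- spare_block: Bystander: a dark wooden block of the same size with a black disc on top. It may stand in either of the two block places. Origin: centre of its underside. Leave it.
- jig: Stamping jig, fixed. Steel bed 12 mm thick (210 x 110), its top the channel floor. Origin: underside of the bed, on the channel's centre line; x along the channel from its open end (x = -70) to the stop, y across, z up. Aluminium guide rails from x = -70 to +50 mm, 51 mm apart, flared above to lips 19 mm over the floor. Beyond the stop a green spring housing, to x = 105 mm, 62 mm above the table.
- load_point (a point): Point on the channel's centre line, on its floor (12 mm above the table), at x = -35 mm in the jig frame: a good place to set the block's underside centre down; the block's leading end is then 35 mm short of the resting plunger nose. Same axes as the jig.
- stop: Red stop plate, fixed on the jig across the end of the channel, 62 mm wide, 45 mm high above the channel floor, with an opening for the plunger. Origin: on the channel floor, on the centre line, in the face that the block meets (jig x = +50 mm). Against it, the block's centre is at jig x = +20 mm.
- plunger_nose (a point): Centre of the front of the brass plunger nose (16 mm across), 28 mm above the channel floor; at rest it stands 20 mm out of the stop plate's face (jig x = +30 mm).
- plunger (a joint): Plunger travel in m: 0 at rest, grows as it is pressed towards the stop; 0.020 when the block meets the stop plate. The spring pushes back with about 3 N at first contact and 9 N at 0.020; block friction adds 1 to 3 N; beyond that the stop plate is rigid. A total push of 13 to 25 N holds the block well.
- mallet: Bystander: wooden mallet lying on the table, handle 240 mm along its x, head at +x, 72 mm across. Origin on the table under the handle. Leave it.
- dye_bottle: Bystander: slim red bottle with a white cap, 40 mm across, 140 mm high. Origin: centre of its underside. Leave it.
- water_cup: Bystander: blue cup, 80 mm across, 85 mm high. Origin: centre of its underside. Leave it.
Things that resemble listed ones, but are neither listed nor needed, are in the scene too. Leave any blue look-alike of the jig alone.

How it is judged:
By the outcome, as a careful person would: the job done as asked, in the order asked, and still so for the second after the job is handed in, while the arm keeps its last pose, push and grip.
It also fails if it takes over 48 s, if anything falls off the work surface, if the arm or the gripper's body presses on something with over 40 N, if the wrist force passes 120 N, or if a joint passes its speed limit or range.

## Working session

There is one attempt and no reset: what is moved stays moved. The work goes in short steps, Python scripts to look and compute and a shell command to move; the robot and the scene stay as the last step left them, time stands still between calls to the robot, and variables do not carry over. Pictures are saved under pics/ and viewed, at most 10 in all, crops included, and the job is handed in when it is done.

```bash
mkdir -p pics; ls; python3 - <<'E'
from cell import ctrl,get_image,get_calibration
import cv2
for n in ("top","side"):
    im=get_image(n); cv2.imwrite(f"pics/{n}0.png",im[...,::-1]); c=get_calibration(n); print(n,c["mtx"],c["world_from_camera"])
s=ctrl.read_state(); print(s["clock"],s["eef_pos"],s["tool_rot"],s["width"])
E
```

```text
pics
top [[382.29667784   0.         259.59352954]
 [  0.         382.29667784 188.17246856]
 [  0.           0.           1.        ]] [[ 1.05920961e-02 -9.81224894e-01  1.92575999e-01  3.22645913e+02]
 [-9.99931999e-01 -1.13333889e-02 -2.74814880e-03  4.57998123e+00]
 [ 4.87909070e-03 -1.92533795e-01 -9.81278213e-01  1.12133663e+03]
 [ 0.00000000e+00  0.00000000e+00  0.00000000e+00  1.00000000e+00]]
side [[425.50454908   0.         256.63343907]
 [  0.         425.50454908 194.92095553]
 [  0.           0.           1.        ]] [[ 9.08124346e-01 -2.95974063e-01  2.96157942e-01  1.01023163e+02]
 [-4.18220317e-01 -6.07336575e-01  6.75450998e-01 -9.59969813e+02]
 [-2.00484258e-02 -7.37252764e-01 -6.75319497e-01  1.00249123e+03]
 [ 0.00000000e+00  0.00000000e+00  0.00000000e+00  1.00000000e+00]]
0.1 [232.27516746 606.50428902 230.47329987] [-3.13992409e+00  3.92401973e-05  2.77580911e+00] 85.55665657216784
```

View pics/top0.png

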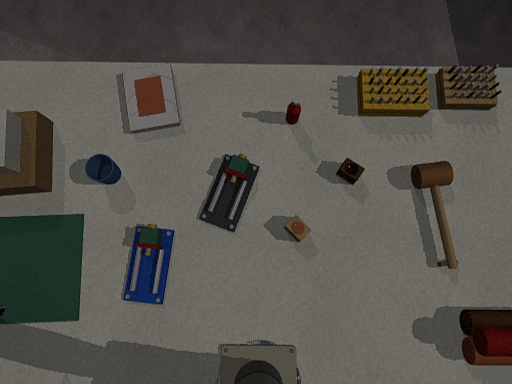

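View pics/side0.png

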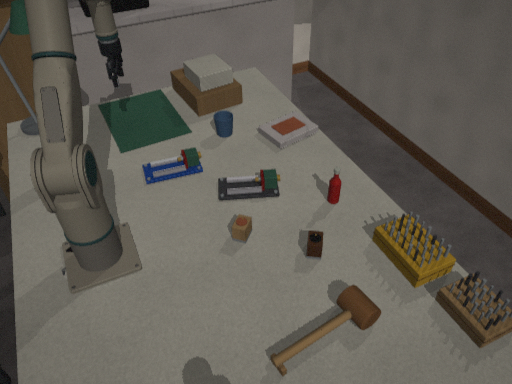

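Top view: the pale block with a tan disc is at (298,228) and the dark block with a black disc at (350,170). The dark jig with red stop and green housing is at (229,192), and its blue look-alike at (148,265). The pale block and the dark-bedded jig fit the text. I'll confirm with one enlarged crop.

```bash
python3 - <<'E'
import cv2,numpy as np
t=cv2.imread("pics/top0.png");s=cv2.imread("pics/side0.png")
a=cv2.resize(t[145:250,190:323],None,fx=4.5,fy=4.5,interpolation=2)[:, :598]
b=cv2.resize(s[160:250,210:290],None,fx=3.5,fy=3.5,interpolation=2)
A=np.zeros((600,800,3),np.uint8);A[:a.shape[0],:a.shape[1]]=a
A2=np.zeros((600,800,3),np.uint8)
a=cv2.resize(t[145:250,190:323],(500,395),interpolation=2);b=cv2.resize(s[160:250,210:290],(300,338),interpolation=2)
A2[:395,:500]=a;A2[:338,500:]=b
cv2.imwrite("pics/crop1.png",cv2.convertScaleAbs(A2[:400],alpha=1.6))
E
```

```text
(no output)
```

View pics/crop1.png

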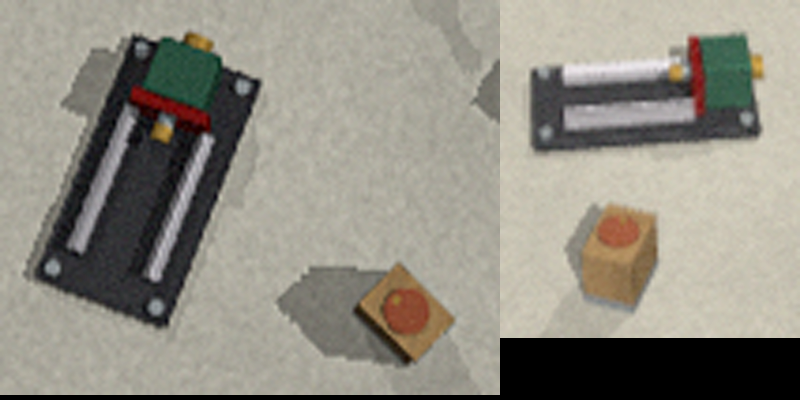

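The crop confirms both: a pale block with a tan disc, and the black-bedded jig with white rails, brass nose, red stop and green housing at its upper end. Next I'll triangulate the disc and the jig's bolts.

```bash
cat > h.py <<'E'
import numpy as np,cv2
from cell import ctrl,get_image,get_calibration
def ray(c,p):
    W=np.array(c["world_from_camera"]);d=W[:3,:3]@np.linalg.inv(c["mtx"])@[p[0],p[1],1];return W[:3,3],d/np.linalg.norm(d)
def onz(c,p,z): o,d=ray(c,p);return o+d*(z-o[2])/d[2]
def tri(*cp):
    A=0;b=0
    for c,p in cp:
        o,d=ray(c,p);M=np.eye(3)-np.outer(d,d);A=A+M;b=b+M@o
    x=np.linalg.solve(A,b);return x,[round(float(np.linalg.norm(np.cross(x-ray(c,p)[0],ray(c,p)[1]))),1) for c,p in cp]
def blobs(im,lo,hi,amin=15,roi=None):
    h=cv2.cvtColor(im,cv2.COLOR_RGB2HSV);m=cv2.inRange(h,np.array(lo),np.array(hi))
    if roi is not None:
        k=np.zeros_like(m);x0,y0,x1,y1=roi;k[y0:y1,x0:x1]=255;m&=k
    c,_=cv2.findContours(m,cv2.RETR_EXTERNAL,cv2.CHAIN_APPROX_NONE)
    return m,sorted([k for k in c if cv2.contourArea(k)>=amin],key=cv2.contourArea,reverse=True)
def cen(k): M=cv2.moments(k);return M["m10"]/M["m00"],M["m01"]/M["m00"]
E
python3 - <<'E'
from h import *
np.set_printoptions(precision=1,suppress=True)
t=cv2.imread("pics/top0.png")[...,::-1].copy();s=cv2.imread("pics/side0.png")[...,::-1].copy()
ct,cs=get_calibration("top"),get_calibration("side")
f=lambda x,y:(190+x/3.76-.37,145+y/3.76-.37); g=lambda x,y:(210+(x-500)/3.75-.37,160+y/3.75-.37)
print("disc",tri((ct,f(407,312)),(cs,g(618,231))))
for im,p in((t,(298,228)),(s,(241,222))):
    hs=cv2.cvtColor(im,cv2.COLOR_RGB2HSV);print(hs[p[1],p[0]])
T=[f(141,48),f(243,88),f(156,307),f(53,267)]
for a,b in((T[0],g(544,73)),): pass
# open end bolts: side left ones are at open end; upper=+y
print("openL",tri((ct,T[3]),(cs,g(544,73))));print("openR",tri((ct,T[2]),(cs,g(546,132))));print("endR",tri((ct,T[1]),(cs,g(746,118))))
print("nose",tri((ct,f(162,130)),(cs,g(677,73))))
P=np.array([onz(ct,p,12) for p in T]);print(P)
d=(P[0]+P[1]-P[2]-P[3])/2;print("jig c",P.mean(0),"yaw",np.arctan2(d[1],d[0]),np.linalg.norm(d))
C=np.array([onz(ct,f(*p),60) for p in((398,263),(454,320),(409,363),(357,306))]);print(C,C.mean(0));
for i in range(4): e=C[(i+1)%4]-C[i];print(np.linalg.norm(e),np.degrees(np.arctan2(e[1],e[0])))
E
```

```text
disc (array([ 420.8, -105.8,   60.7]), [0.2, 0.2])
[  8 167  90]
[  8 163 103]
openL (array([456.8, 163.5,  11.6]), [0.2, 0.2])
openR (array([427. ,  82.7,  13. ]), [0.3, 0.3])
endR (array([600.8,  18.1,  14.2]), [0.1, 0.1])
nose (array([560.3,  80. ,  36.9]), [0.8, 0.8])
[[633.4 100.   12. ]
 [601.5  18.1  12. ]
 [426.8  82.8  12. ]
 [456.9 163.4  12. ]]
jig c [529.7  91.1  12. ] yaw -0.3500329018964325 186.92008865231534
[[ 457.   -99.4   60. ]
 [ 415.2 -140.4   60. ]
 [ 383.3 -106.9   60. ]
 [ 424.7  -68.9   60. ]] [ 420.  -103.9   60. ]
58.53457950877831 -135.55979161299575
46.1783047354617 133.5464986543477
56.177302335398586 42.6159613588452
44.41559047232784 -43.410829936185316
```

```bash
python3 -m creep '[{"dx":0.1,"dy":-0.12,"rz":-0.028,"grip":-1},{"dx":0.2,"dy":-0.24,"rz":-0.056,"grip":-1},{"dx":0.3,"dy":-0.36,"rz":-0.084,"grip":-1},{"dx":0.4,"dy":-0.48,"rz":-0.112,"grip":-1},{"dx":0.48,"dy":-0.6,"rz":-0.139,"grip":-1}]'
```

```text
$[0]: bad value
```

```bash
python3 -m creep '[{"dx":0.1,"dy":-0.12,"dz":0,"rx":0,"ry":0,"rz":-0.028,"grip":-1},{"dx":0.2,"dy":-0.24,"dz":0,"rx":0,"ry":0,"rz":-0.056,"grip":-1},{"dx":0.3,"dy":-0.36,"dz":0,"rx":0,"ry":0,"rz":-0.084,"grip":-1},{"dx":0.4,"dy":-0.48,"dz":0,"rx":0,"ry":0,"rz":-0.112,"grip":-1},{"dx":0.48,"dy":-0.6,"dz":0,"rx":0,"ry":0,"rz":-0.139,"grip":-1}]'
```

```text
clock: 0.72
eef_pos: [425.9, 365.0, 231.2]
tool_rot: [3.141, 0.0, 1.896]
force: [0.6, 0.6, 0.2]
width: 85.7
gripper_force: 0.0
```

```bash
python3 -m creep '[{"dx":0,"dy":-0.15,"dz":0,"rx":0,"ry":0,"rz":-0.028,"grip":-1},{"dx":0,"dy":-0.3,"dz":0,"rx":0,"ry":0,"rz":-0.056,"grip":-1},{"dx":0,"dy":-0.45,"dz":0,"rx":0,"ry":0,"rz":-0.084,"grip":-1},{"dx":0,"dy":-0.6,"dz":0,"rx":0,"ry":0,"rz":-0.112,"grip":-1},{"dx":0,"dy":-0.75,"dz":0,"rx":0,"ry":0,"rz":-0.139,"grip":-1}]'
python3 -m creep '[{"dx":0,"dy":-0.15,"dz":0,"rx":0,"ry":0,"rz":-0.02,"grip":-1},{"dx":0,"dy":-0.28,"dz":0,"rx":0,"ry":0,"rz":-0.04,"grip":-1},{"dx":0,"dy":-0.38,"dz":0,"rx":0,"ry":0,"rz":-0.04,"grip":-1},{"dx":-0.01,"dy":-0.425,"dz":0,"rx":0,"ry":0,"rz":-0.04,"grip":-1},{"dx":-0.01,"dy":-0.425,"dz":0,"rx":0,"ry":0,"rz":-0.04,"grip":-1}]'
python3 - <<'E'
from h import *
s=ctrl.read_state();print(s["clock"],s["eef_pos"],s["tool_rot"],s["qpos"])
cv2.imwrite("pics/w1.png",get_image("wrist")[...,::-1]);c=get_calibration("wrist");np.savez("w1.npz",**{k:c[k] for k in("mtx","world_from_camera")});print(c)
E
```

```text
clock: 1.35
eef_pos: [424.2, 65.3, 231.4]
tool_rot: [3.141, -0.0, 1.024]
force: [1.0, -1.1, -0.0]
width: 85.3
gripper_force: 0.0
clock: 1.98
eef_pos: [420.0, -104.1, 231.3]
tool_rot: [-3.141, 0.0, 0.774]
force: [0.4, 0.9, 0.4]
width: 85.1
gripper_force: 0.0
1.975 [ 419.99845914 -104.11872098  231.26821175] [-3.14148970e+00  2.81114445e-04  7.74406503e-01] [-0.29696715  0.38093528  0.64376899  2.10197779 -0.33045179  0.75754821
 -0.24060436]
{'mtx': array([[342.26094513,   0.        , 253.15596291],
       [  0.        , 342.26094513, 194.36349572],
       [  0.        ,   0.        ,   1.        ]]), 'world_from_camera': array([[ 7.01370098e-01, -6.86246929e-01, -1.92730739e-01,
         4.69304103e+02],
       [-7.12796450e-01, -6.75661220e-01, -1.88157214e-01,
        -5.53947075e+01],
       [-1.09837627e-03,  2.69345630e-01, -9.63042951e-01,
         3.73039106e+02],
       [ 0.00000000e+00,  0.00000000e+00,  0.00000000e+00,
         1.00000000e+00]])}
```

View pics/w1.png

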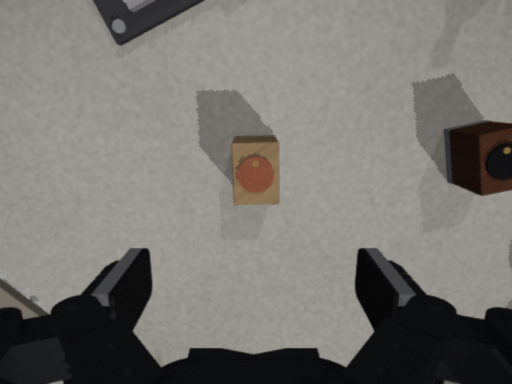

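The wrist view shows the pale block centred at column 256, its top face spanning columns 233–279 and rows 143–204 with the disc at (255,173). The dark block is at the right, and a jig corner bolt is at (119,27).

```bash
python3 - <<'E'
from h import *
np.set_printoptions(precision=1,suppress=True)
w=cv2.imread("pics/w1.png")[...,::-1].copy();c=dict(np.load("w1.npz"))
ct,cs=get_calibration("top"),get_calibration("side")
m,k=blobs(w,(0,140,60),(11,255,255),100,(200,130,300,215));d=cen(k[0]);print(d,cv2.contourArea(k[0]))
f=lambda x,y:(190+x/3.76-.37,145+y/3.76-.37); g=lambda x,y:(210+(x-500)/3.75-.37,160+y/3.75-.37)
print(tri((c,d),(ct,f(407,312)),(cs,g(618,231))),onz(c,d,63))
m,k=blobs(w,(0,70,70),(25,255,255),100,(215,136,300,215));r=cv2.minAreaRect(k[0]);print(r)
C=np.array([onz(c,p,60) for p in((233,143),(279,143),(279,204),(233,204))]);print(C,C.mean(0));
for i in range(4): e=C[(i+1)%4]-C[i];print(np.linalg.norm(e),np.degrees(np.arctan2(e[1],e[0])))
print(onz(c,(119,27),12))
E
```

```text
(255.307763572355, 173.9575690198258) 899.5
(array([ 421.4, -104.9,   59.4]), [1.0, 1.1, 0.3]) [ 422.6 -103.6   63. ]
((255.0, 170.0), (68.0, 46.0), 90.0)
[[ 428.4  -69.4   60. ]
 [ 457.8  -99.2   60. ]
 [ 417.2 -140.9   60. ]
 [ 386.3 -109.5   60. ]] [ 422.4 -104.8   60. ]
41.92660239100095 -45.45510707611764
58.19794995851288 -134.29789329235322
44.0330565029125 134.55659146467121
58.20251882500019 43.62826142034263
[425.7  83.7  12. ]
```

```bash
python3 -m creep '[{"dx":0.004,"dy":-0.001,"dz":-0.15,"rx":0,"ry":0,"rz":0,"grip":-1},{"dx":0.004,"dy":-0.001,"dz":-0.3,"rx":0,"ry":0,"rz":0,"grip":-1},{"dx":0.004,"dy":-0.001,"dz":-0.42,"rx":0,"ry":0,"rz":0,"grip":-1},{"dx":0.004,"dy":-0.001,"dz":-0.5,"rx":0,"ry":0,"rz":0,"grip":-1},{"dx":0.004,"dy":-0.001,"dz":-0.518,"rx":0,"ry":0,"rz":0,"grip":-1}]'
python3 -m creep '[{"dx":0,"dy":0,"dz":0,"rx":0,"ry":0,"rz":0,"grip":-1},{"dx":0,"dy":0,"dz":0,"rx":0,"ry":0,"rz":0,"grip":1},{"dx":0,"dy":0,"dz":0,"rx":0,"ry":0,"rz":0,"grip":1},{"dx":0,"dy":0,"dz":0,"rx":0,"ry":0,"rz":0,"grip":1},{"dx":0,"dy":0,"dz":0,"rx":0,"ry":0,"rz":0,"grip":1}]'
python3 -m creep '[{"dx":0,"dy":0,"dz":0,"rx":0,"ry":0,"rz":0,"grip":1},{"dx":0,"dy":0,"dz":0,"rx":0,"ry":0,"rz":0,"grip":1},{"dx":0,"dy":0,"dz":0,"rx":0,"ry":0,"rz":0,"grip":1},{"dx":0,"dy":0,"dz":0,"rx":0,"ry":0,"rz":0,"grip":1},{"dx":0,"dy":0,"dz":0,"rx":0,"ry":0,"rz":0,"grip":1}]'
```

```text
clock: 2.65
eef_pos: [420.8, -101.0, 21.9]
tool_rot: [-3.136, 0.001, 0.779]
force: [-0.5, -0.6, -0.7]
width: 85.4
gripper_force: 0.0
clock: 3.28
eef_pos: [422.9, -103.4, 25.0]
tool_rot: [3.14, -0.001, 0.778]
force: [0.4, -0.1, 5.7]
width: 43.6
gripper_force: 60.8
clock: 3.9
eef_pos: [422.9, -103.4, 25.0]
tool_rot: [3.14, -0.002, 0.778]
force: [0.5, 1.0, 5.7]
width: 43.2
gripper_force: 60.8
```

```bash
python3 -m creep '[{"dx":0,"dy":0,"dz":0.05,"rx":0,"ry":0,"rz":0,"grip":1},{"dx":0,"dy":0,"dz":0.14,"rx":0,"ry":0,"rz":0,"grip":1},{"dx":0,"dy":0.03,"dz":0.23,"rx":0,"ry":0,"rz":-0.02,"grip":1},{"dx":0.03,"dy":0.1,"dz":0.29,"rx":0,"ry":0,"rz":-0.045,"grip":1},{"dx":0.06,"dy":0.2,"dz":0.312,"rx":0,"ry":0,"rz":-0.07,"grip":1}]'
python3 -m creep '[{"dx":0.05,"dy":0.1,"dz":0,"rx":0,"ry":0,"rz":-0.026,"grip":1},{"dx":0.09,"dy":0.2,"dz":0,"rx":0,"ry":0,"rz":-0.052,"grip":1},{"dx":0.12,"dy":0.28,"dz":0,"rx":0,"ry":0,"rz":-0.078,"grip":1},{"dx":0.127,"dy":0.315,"dz":0,"rx":0,"ry":0,"rz":-0.1,"grip":1},{"dx":0.127,"dy":0.315,"dz":0,"rx":0,"ry":0,"rz":-0.11,"grip":1}]'
python3 -m creep '[{"dx":0,"dy":0,"dz":0,"rx":0,"ry":0,"rz":0,"grip":1},{"dx":0,"dy":0,"dz":0,"rx":0,"ry":0,"rz":0,"grip":1},{"dx":0,"dy":0,"dz":0,"rx":0,"ry":0,"rz":0,"grip":1},{"dx":0,"dy":0,"dz":0,"rx":0,"ry":0,"rz":0,"grip":1},{"dx":0,"dy":0,"dz":0,"rx":0,"ry":0,"rz":0,"grip":1}]'
python3 - <<'E'
from h import *
s=ctrl.read_state();print(s["eef_pos"],s["tool_rot"],s["qpos"])
cv2.imwrite("pics/w2.png",get_image("wrist")[...,::-1]);c=get_calibration("wrist");np.savez("w2.npz",**{k:c[k] for k in("mtx","world_from_camera")})
E
```

```text
clock: 4.53
eef_pos: [447.0, -23.2, 150.6]
tool_rot: [3.141, -0.003, 0.33]
force: [1.2, -0.1, -3.5]
width: 43.1
gripper_force: 62.4
clock: 5.15
eef_pos: [496.2, 104.8, 148.3]
tool_rot: [3.141, 0.002, -0.352]
force: [-0.3, -0.8, -2.9]
width: 43.2
gripper_force: 62.4
clock: 5.78
eef_pos: [496.9, 102.5, 149.0]
tool_rot: [-3.141, 0.0, -0.353]
force: [1.7, -0.1, -3.5]
width: 43.0
gripper_force: 62.3
[496.88727149 102.53309586 148.98614153] [-3.14137059e+00  2.21629562e-05 -3.53363071e-01] [-0.88118029  0.79565341  1.04153395  2.01066738 -0.90995837  0.89661985
 -1.25425762]
```

View pics/w2.png

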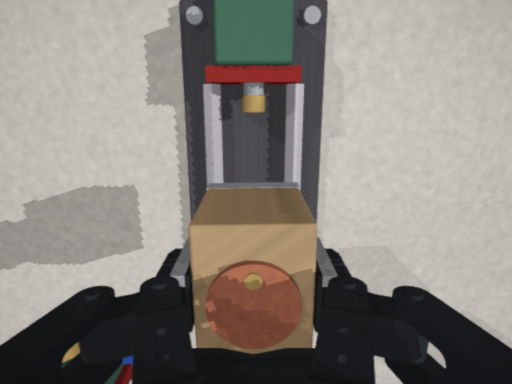

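The wrist view shows the block held square over the channel. Its lower leading edge is at row 187, columns 207–300; the brass nose is at (254,103), the red plate spans columns 205–302, and the far bolts are at (194,15) and (312,15). I'll quantify the offset.

```bash
python3 - <<'E'
from h import *
np.set_printoptions(precision=2,suppress=True)
w=cv2.imread("pics/w2.png")[...,::-1].copy();c=dict(np.load("w2.npz"));ct,cs=get_calibration("top"),get_calibration("side")
f=lambda x,y:(190+x/3.76-.37,145+y/3.76-.37); g=lambda x,y:(210+(x-500)/3.75-.37,160+y/3.75-.37)
# red plate extents
m,k=blobs(w,(0,150,50),(8,255,255),100,(190,55,320,95));print("red",cv2.minAreaRect(k[0]),cv2.boundingRect(k[0]))
x,y,ww,h=cv2.boundingRect(k[0])
m,k=blobs(w,(12,120,80),(28,255,255),20,(235,88,275,118));print("nose",cen(k[0]),cv2.boundingRect(k[0]));n=cen(k[0])
hsv=cv2.cvtColor(w,cv2.COLOR_RGB2HSV)
# rails: bright low-sat; fit edges on rows 100..170
for name,lohi in(("L",(196,240)),("R",(270,312))):
    pts=[]
    for r in range(95,180,3):
        v=w[r,lohi[0]:lohi[1]].mean(1);i=np.where(v>110)[0]
        if len(i): pts.append((r,i.min()+lohi[0],i.max()+lohi[0]))
    pts=np.array(pts);print(name,pts[[0,len(pts)//2,-1]].tolist())
print(w[187,195:315:6].mean(1))
b1=onz(c,(194,15),12);b2=onz(c,(312,15),12);print("bolts",b1,b2,"w1/top open bolts: 426.5 83, 457 163.4")
print("noseT",tri((c,n),(ct,f(162,130)),(cs,g(677,73))))
P=np.array([b1,b2,onz(ct,f(156,307),12),onz(ct,f(53,267),12)]);d=(P[0]+P[1]-P[2]-P[3])/2;yaw=np.arctan2(d[1],d[0]);O=P.mean(0);print("jig",O,yaw,np.linalg.norm(d))
R=lambda a:np.array([[np.cos(a),np.sin(a)],[-np.sin(a),np.cos(a)]])
for nm,p,z in(("redL",(x,y+h),57),("redR",(x+ww-1,y+h),57),("nose",(n[0],n[1]),40),("lead L",(207,187),124),("lead R",(300,187),124),("topFL",(196,237),184),("topFR",(311,237),184),("topBL",(192,347),184),("topBR",(315,347),184)):
    q=onz(c,p,z);print(nm,q,"jig",R(yaw)@(q-O)[:2])
s=ctrl.read_state();print("tcp jig",R(yaw)@(np.array(s["eef_pos"])-O)[:2])
E
```

```text
red ((253.0, 75.0), (18.0, 94.0), 90.0) (206, 66, 95, 19)
nose (252.60024600245998, 104.04182041820418) (243, 96, 21, 16)
L [[95, 203, 219], [137, 205, 221], [179, 207, 223]]
R [[95, 287, 303], [137, 286, 302], [179, 285, 300]]
[ 60.67  56.33 118.   109.   112.   110.67 108.33 112.33 121.   117.67
 116.33 131.67 130.67 115.   112.33 125.   126.33 146.    71.67  73.  ]
bolts [631.99  99.16  12.  ] [601.93  17.45  12.  ] w1/top open bolts: 426.5 83, 457 163.4
noseT (array([559.3 ,  79.93,  37.64]), [1.6, 1.6, 0.5])
jig [529.41  90.71  12.  ] -0.35450218847589937 186.7057585242683
redL [579.79 104.59  57.  ] jig [42.42 30.51]
redR [558.65  47.14  57.  ] jig [ 42.54 -30.71]
nose [557.83  80.37  40.  ] jig [30.24  0.17]
lead L [529.01 115.32 124.  ] jig [-8.92 22.94]
lead R [512.84  71.4  124.  ] jig [ -8.84 -23.86]
topFL [525.81 112.21 184.  ] jig [-10.84  18.91]
topFR [512.47  75.97 184.  ] jig [-10.77 -19.71]
topBL [485.87 130.59 184.  ] jig [-54.68  22.28]
topBR [470.13  87.84 184.  ] jig [-54.6  -23.27]
tcp jig [-34.61  -0.19]
```

Aligned: tool y in the jig frame is about -0.2 mm, the yaw error is about 0.001 rad, and the lateral clearance is 3.5 mm per side. I'll lower the block.

```bash
python3 -m creep '[{"dx":0,"dy":0,"dz":-0.07,"rx":0,"ry":0,"rz":0,"grip":1},{"dx":0,"dy":0,"dz":-0.14,"rx":0,"ry":0,"rz":0,"grip":1},{"dx":0,"dy":0,"dz":-0.2,"rx":0,"ry":0,"rz":0,"grip":1},{"dx":0,"dy":0,"dz":-0.24,"rx":0,"ry":0,"rz":0,"grip":1},{"dx":0,"dy":0,"dz":-0.255,"rx":0,"ry":0,"rz":0,"grip":1}]'
python3 -m creep '[{"dx":0,"dy":0,"dz":-0.006,"rx":0,"ry":0,"rz":0,"grip":1},{"dx":0,"dy":0,"dz":-0.012,"rx":0,"ry":0,"rz":0,"grip":1},{"dx":0,"dy":0,"dz":-0.016,"rx":0,"ry":0,"rz":0,"grip":1},{"dx":0,"dy":0,"dz":-0.02,"rx":0,"ry":0,"rz":0,"grip":1},{"dx":0,"dy":0,"dz":-0.02,"rx":0,"ry":0,"rz":0,"grip":1}]'
```

```text
clock: 6.45
eef_pos: [496.6, 102.5, 46.3]
tool_rot: [3.141, 0.001, -0.353]
force: [-0.6, -0.3, -3.5]
width: 43.6
gripper_force: 62.2
clock: 7.08
eef_pos: [496.8, 102.7, 38.9]
tool_rot: [-3.142, 0.0, -0.353]
force: [0.2, -0.4, -3.6]
width: 43.1
gripper_force: 62.2
```

```bash
python3 -m creep '[{"dx":0,"dy":0,"dz":-0.002,"rx":0,"ry":0,"rz":0,"grip":1},{"dx":0,"dy":0,"dz":-0.004,"rx":0,"ry":0,"rz":0,"grip":1},{"dx":0,"dy":0,"dz":-0.005,"rx":0,"ry":0,"rz":0,"grip":1},{"dx":0,"dy":0,"dz":-0.005,"rx":0,"ry":0,"rz":0,"grip":1},{"dx":0,"dy":0,"dz":-0.005,"rx":0,"ry":0,"rz":0,"grip":1}]'
```

```text
clock: 7.7
eef_pos: [496.9, 102.6, 37.0]
tool_rot: [-3.141, -0.0, -0.353]
force: [-0.4, 0.2, 0.3]
width: 43.4
gripper_force: 62.6
```

The block is on the floor: the load has gone from the wrist. I'll release it so it settles, look, then regrip for the push.

```bash
python3 -m creep '[{"dx":0,"dy":0,"dz":0,"rx":0,"ry":0,"rz":0,"grip":-0.4},{"dx":0,"dy":0,"dz":0,"rx":0,"ry":0,"rz":0,"grip":-0.4},{"dx":0,"dy":0,"dz":0,"rx":0,"ry":0,"rz":0,"grip":-0.4},{"dx":0,"dy":0,"dz":0,"rx":0,"ry":0,"rz":0,"grip":-0.4},{"dx":0,"dy":0,"dz":0,"rx":0,"ry":0,"rz":0,"grip":-0.4}]'
python3 - <<'E'
from h import *
a=get_image("wrist");b=get_image("side")
A=np.hstack([cv2.resize(a,(400,300)),cv2.resize(b[140:230,200:320],(400,300),interpolation=2)])
cv2.imwrite("pics/w3.png",cv2.convertScaleAbs(A[...,::-1],alpha=1.4))
E
```

```text
clock: 8.32
eef_pos: [496.9, 102.6, 36.9]
tool_rot: [3.142, -0.0, -0.353]
force: [0.6, -0.6, 0.1]
width: 59.8
gripper_force: 0.0
```

View pics/w3.png

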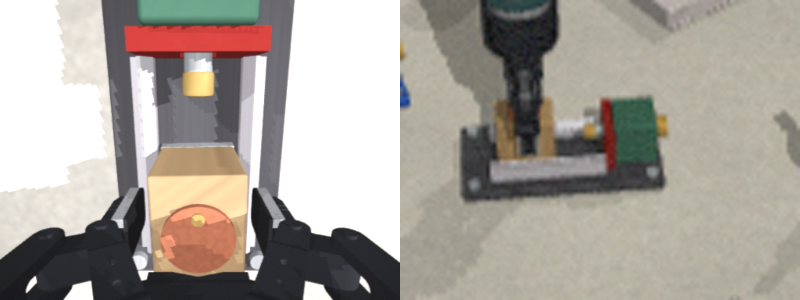

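The block stands upright and square between the rails, with its leading edge well short of the brass nose. The fingers are clear above the rails. Regrip and advance 30 mm, which stays short of the plunger.

```bash
python3 -m creep '[{"dx":0,"dy":0,"dz":0,"rx":0,"ry":0,"rz":0,"grip":1},{"dx":0,"dy":0,"dz":0,"rx":0,"ry":0,"rz":0,"grip":1},{"dx":0,"dy":0,"dz":0,"rx":0,"ry":0,"rz":0,"grip":1},{"dx":0,"dy":0,"dz":0,"rx":0,"ry":0,"rz":0,"grip":1},{"dx":0,"dy":0,"dz":0,"rx":0,"ry":0,"rz":0,"grip":1}]'
python3 -m creep '[{"dx":0.014,"dy":-0.005,"dz":0,"rx":0,"ry":0,"rz":0,"grip":1},{"dx":0.028,"dy":-0.0104,"dz":0,"rx":0,"ry":0,"rz":0,"grip":1},{"dx":0.042,"dy":-0.0155,"dz":0,"rx":0,"ry":0,"rz":0,"grip":1},{"dx":0.056,"dy":-0.0207,"dz":0,"rx":0,"ry":0,"rz":0,"grip":1},{"dx":0.07,"dy":-0.026,"dz":0,"rx":0,"ry":0,"rz":0,"grip":1}]'
```

```text
clock: 9.05
eef_pos: [497.0, 102.5, 37.2]
tool_rot: [-3.141, -0.0, -0.353]
force: [-0.8, -0.2, 4.5]
width: 43.2
gripper_force: 61.7
clock: 9.68
eef_pos: [513.0, 96.7, 37.7]
tool_rot: [-3.138, 0.024, -0.351]
force: [-20.4, 5.8, 32.0]
width: 43.0
gripper_force: 70.5
```

Unexpected resistance (20 N) after 17 mm, before the plunger should be touched. Back off and look.

```bash
python3 - <<'E'
from h import *
a=get_image("wrist");b=get_image("side")
A=np.hstack([cv2.resize(a,(400,300)),cv2.resize(b[140:230,200:320],(400,300),interpolation=2)])
cv2.imwrite("pics/w4.png",cv2.convertScaleAbs(A[...,::-1],alpha=1.4))
s=ctrl.read_state();print(s["eef_pos"],s["tool_rot"],s["force"],s["torque"],s["tau"],s["qpos"])
E
python3 -m creep '[{"dx":-0.014,"dy":0.005,"dz":0,"rx":0,"ry":0,"rz":0,"grip":1},{"dx":-0.028,"dy":0.0104,"dz":0,"rx":0,"ry":0,"rz":0,"grip":1},{"dx":-0.037,"dy":0.0137,"dz":0,"rx":0,"ry":0,"rz":0,"grip":1},{"dx":-0.037,"dy":0.0137,"dz":0,"rx":0,"ry":0,"rz":0,"grip":1},{"dx":-0.037,"dy":0.0137,"dz":0,"rx":0,"ry":0,"rz":0,"grip":1}]'
```

```text
[515.87087188  95.71850084  37.62192453] [-3.13804956  0.01899233 -0.35172148] [-19.24532188   5.79932281  32.31795617] [1.26961661 4.7265107  0.01684847] [ 4.66746345e+00 -3.97906315e+01  1.26123494e+01 -1.50210679e+01
 -2.19908439e+00 -6.52539566e+00  2.34533090e-02] [-0.6821656   0.90922525  0.74159622  2.00839562 -1.03715459  0.6831384
 -1.16288858]
clock: 10.4
eef_pos: [512.1, 97.1, 37.6]
tool_rot: [-3.141, -0.004, -0.354]
force: [3.0, -0.8, 6.2]
width: 43.2
gripper_force: 67.8
```

View pics/w4.png

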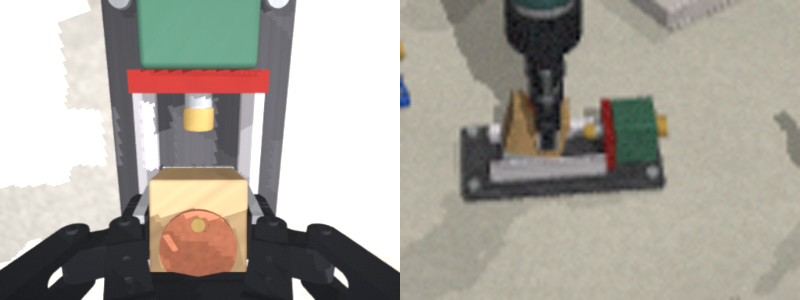

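The block has pitched forward in the pads: gripped high while pressed down, its sole stuck. I'll release it so it falls flat, then regrip 4 mm lower and unload it slightly before pushing.

```bash
python3 -m creep '[{"dx":0,"dy":0,"dz":0,"rx":0,"ry":0,"rz":0,"grip":-0.4},{"dx":0,"dy":0,"dz":0,"rx":0,"ry":0,"rz":0,"grip":-0.4},{"dx":0,"dy":0,"dz":0,"rx":0,"ry":0,"rz":0,"grip":-0.4},{"dx":0,"dy":0,"dz":-0.005,"rx":0,"ry":0,"rz":0,"grip":-0.4},{"dx":0,"dy":0,"dz":-0.01,"rx":0,"ry":0,"rz":0,"grip":-0.4}]'
python3 - <<'E'
from h import *
a=get_image("wrist");b=get_image("side")
A=np.hstack([cv2.resize(a,(400,300)),cv2.resize(b[140:230,200:320],(400,300),interpolation=2)])
cv2.imwrite("pics/w5.png",cv2.convertScaleAbs(A[...,::-1],alpha=1.4))
E
```

```text
clock: 11.02
eef_pos: [509.9, 97.8, 32.7]
tool_rot: [3.141, 0.0, -0.353]
force: [-0.3, 0.4, 1.0]
width: 60.2
gripper_force: 0.0
```

View pics/w5.png

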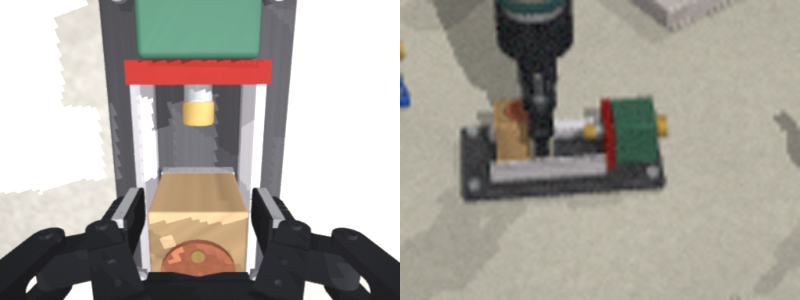

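The block dropped flat and hadn't really advanced; the tool is now about 13 mm ahead of its centre. I'll measure it and step back.

```bash
python3 - <<'E'
from h import *
np.set_printoptions(precision=1,suppress=True)
c=get_calibration("wrist");O=np.array([529.41,90.71,0]);y=-.3545;k=1.28
R=np.array([[np.cos(y),np.sin(y)],[-np.sin(y),np.cos(y)]])
for n,p,z in(("botL",(161,171),12),("botR",(236,171),12),("topL",(150,213),72),("topR",(247,213),72),("nose",(198,113),40),("redtop",(198,60),57)):
    print(n,R@(onz(c,(p[0]*k,p[1]*k),z)-O)[:2])
print(R@(np.array(ctrl.read_state()["eef_pos"])-O)[:2])
E
python3 -m creep '[{"dx":-0.008,"dy":0.003,"dz":0,"rx":0,"ry":0,"rz":0,"grip":-0.4},{"dx":-0.018,"dy":0.006,"dz":0,"rx":0,"ry":0,"rz":0,"grip":-0.4},{"dx":-0.028,"dy":0.010,"dz":0,"rx":0,"ry":0,"rz":0,"grip":-0.4},{"dx":-0.0326,"dy":0.012,"dz":0,"rx":0,"ry":0,"rz":0,"grip":-0.4},{"dx":-0.0326,"dy":0.012,"dz":0,"rx":0,"ry":0,"rz":0,"grip":-0.4}]'
```

```text
botL [-10.6  23.3]
botR [-10.5 -25. ]
topL [-7.9 20. ]
topR [ -7.9 -21.2]
nose [30.4 -0.4]
redtop [54.6 -0.3]
[-20.8  -0.2]
clock: 11.75
eef_pos: [496.9, 102.7, 33.0]
tool_rot: [-3.141, 0.0, -0.353]
force: [0.0, -0.6, -0.1]
width: 60.0
gripper_force: 0.0
```

```bash
python3 -m creep '[{"dx":0,"dy":0,"dz":0,"rx":0,"ry":0,"rz":0,"grip":1},{"dx":0,"dy":0,"dz":0,"rx":0,"ry":0,"rz":0,"grip":1},{"dx":0,"dy":0,"dz":0,"rx":0,"ry":0,"rz":0,"grip":1},{"dx":0,"dy":0,"dz":0.0015,"rx":0,"ry":0,"rz":0,"grip":1},{"dx":0,"dy":0,"dz":0.003,"rx":0,"ry":0,"rz":0,"grip":1}]'
python3 -m creep '[{"dx":0,"dy":0,"dz":0,"rx":0,"ry":0,"rz":0,"grip":1},{"dx":0,"dy":0,"dz":0,"rx":0,"ry":0,"rz":0,"grip":1},{"dx":0,"dy":0,"dz":0,"rx":0,"ry":0,"rz":0,"grip":1},{"dx":0,"dy":0,"dz":0,"rx":0,"ry":0,"rz":0,"grip":1},{"dx":0,"dy":0,"dz":0,"rx":0,"ry":0,"rz":0,"grip":1}]'
```

```text
clock: 12.38
eef_pos: [496.5, 102.5, 33.7]
tool_rot: [3.141, 0.001, -0.353]
force: [0.1, 0.1, -2.9]
width: 43.7
gripper_force: 61.3
clock: 13.0
eef_pos: [497.0, 102.5, 34.1]
tool_rot: [3.142, -0.0, -0.353]
force: [-0.4, 0.4, -3.0]
width: 43.2
gripper_force: 61.3
```

```bash
python3 -m creep '[{"dx":0.0047,"dy":-0.0017,"dz":0,"rx":0,"ry":0,"rz":0,"grip":1},{"dx":0.0117,"dy":-0.0043,"dz":0,"rx":0,"ry":0,"rz":0,"grip":1},{"dx":0.0188,"dy":-0.007,"dz":0,"rx":0,"ry":0,"rz":0,"grip":1},{"dx":0.0235,"dy":-0.0087,"dz":0,"rx":0,"ry":0,"rz":0,"grip":1},{"dx":0.0235,"dy":-0.0087,"dz":0,"rx":0,"ry":0,"rz":0,"grip":1}]'
```

```text
clock: 13.62
eef_pos: [506.6, 98.9, 34.1]
tool_rot: [3.142, -0.0, -0.353]
force: [-0.1, -0.3, -3.6]
width: 43.1
gripper_force: 61.3
```

```bash
python3 -m creep '[{"dx":0.007,"dy":-0.0026,"dz":-0.001,"rx":0,"ry":0,"rz":0,"grip":1},{"dx":0.0164,"dy":-0.006,"dz":-0.001,"rx":0,"ry":0,"rz":0,"grip":1},{"dx":0.026,"dy":-0.0096,"dz":-0.001,"rx":0,"ry":0,"rz":0,"grip":1},{"dx":0.035,"dy":-0.013,"dz":-0.001,"rx":0,"ry":0,"rz":0,"grip":1},{"dx":0.0375,"dy":-0.0139,"dz":-0.001,"rx":0,"ry":0,"rz":0,"grip":1}]'
```

```text
clock: 14.25
eef_pos: [521.8, 93.2, 33.7]
tool_rot: [3.142, -0.0, -0.353]
force: [-0.1, -1.5, -3.8]
width: 43.5
gripper_force: 61.3
```

```bash
python3 -m creep '[{"dx":0.0047,"dy":-0.0017,"dz":-0.0005,"rx":0,"ry":0,"rz":0,"grip":1},{"dx":0.0094,"dy":-0.0035,"dz":-0.001,"rx":0,"ry":0,"rz":0,"grip":1},{"dx":0.0141,"dy":-0.0052,"dz":-0.001,"rx":0,"ry":0,"rz":0,"grip":1},{"dx":0.0188,"dy":-0.007,"dz":-0.001,"rx":0,"ry":0,"rz":0,"grip":1},{"dx":0.0188,"dy":-0.007,"dz":-0.001,"rx":0,"ry":0,"rz":0,"grip":1}]'
```

```text
clock: 14.88
eef_pos: [528.1, 91.0, 33.2]
tool_rot: [-3.141, 0.002, -0.353]
force: [-2.9, 1.8, -0.9]
width: 43.4
gripper_force: 61.6
```

```bash
python3 -m creep '[{"dx":0.0047,"dy":-0.0017,"dz":0.0003,"rx":0,"ry":0,"rz":0,"grip":1},{"dx":0.0094,"dy":-0.0035,"dz":0.0003,"rx":0,"ry":0,"rz":0,"grip":1},{"dx":0.0141,"dy":-0.0052,"dz":0.0003,"rx":0,"ry":0,"rz":0,"grip":1},{"dx":0.0188,"dy":-0.007,"dz":0.0003,"rx":0,"ry":0,"rz":0,"grip":1},{"dx":0.0235,"dy":-0.0087,"dz":0.0003,"rx":0,"ry":0,"rz":0,"grip":1}]'
```

```text
clock: 15.5
eef_pos: [536.1, 88.1, 33.3]
tool_rot: [-3.141, 0.005, -0.353]
force: [-7.8, 2.6, 4.7]
width: 43.6
gripper_force: 61.8
```

```bash
python3 -m creep '[{"dx":0.0035,"dy":-0.0013,"dz":0.001,"rx":0,"ry":0,"rz":0,"grip":1},{"dx":0.007,"dy":-0.0026,"dz":0.001,"rx":0,"ry":0,"rz":0,"grip":1},{"dx":0.0105,"dy":-0.0039,"dz":0.001,"rx":0,"ry":0,"rz":0,"grip":1},{"dx":0.014,"dy":-0.0052,"dz":0.001,"rx":0,"ry":0,"rz":0,"grip":1},{"dx":0.0164,"dy":-0.006,"dz":0.001,"rx":0,"ry":0,"rz":0,"grip":1}]'
python3 - <<'E'
from h import *
a=get_image("wrist");b=get_image("side")
A=np.hstack([cv2.resize(a,(400,300)),cv2.resize(b[140:230,200:320],(400,300),interpolation=2)])
cv2.imwrite("pics/w6.png",cv2.convertScaleAbs(A[...,::-1],alpha=1.4))
E
```

```text
clock: 16.12
eef_pos: [541.8, 86.0, 33.3]
tool_rot: [-3.141, 0.007, -0.353]
force: [-9.6, 2.8, 4.1]
width: 43.3
gripper_force: 61.7
```

View pics/w6.png

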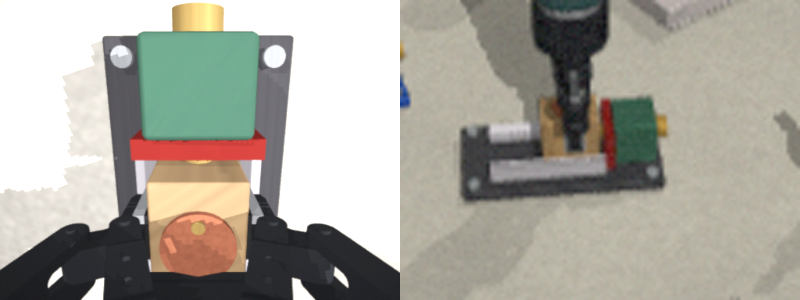

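The block is upright and square, pressing the plunger, with a gap of about 10 mm left to the red plate. Continue slowly.

```bash
python3 -m creep '[{"dx":0.0035,"dy":-0.0013,"dz":0.0005,"rx":0,"ry":0,"rz":0,"grip":1},{"dx":0.007,"dy":-0.0026,"dz":0.0008,"rx":0,"ry":0,"rz":0,"grip":1},{"dx":0.0105,"dy":-0.0039,"dz":0.001,"rx":0,"ry":0,"rz":0,"grip":1},{"dx":0.014,"dy":-0.0052,"dz":0.001,"rx":0,"ry":0,"rz":0,"grip":1},{"dx":0.0164,"dy":-0.006,"dz":0.001,"rx":0,"ry":0,"rz":0,"grip":1}]'
```

```text
clock: 16.85
eef_pos: [546.6, 84.2, 33.4]
tool_rot: [-3.141, 0.01, -0.352]
force: [-13.0, 3.7, 5.4]
width: 43.5
gripper_force: 62.0
```

```bash
python3 -m creep '[{"dx":0.0023,"dy":-0.0009,"dz":0.0004,"rx":0,"ry":0,"rz":0,"grip":1},{"dx":0.0047,"dy":-0.0017,"dz":0.0008,"rx":0,"ry":0,"rz":0,"grip":1},{"dx":0.007,"dy":-0.0026,"dz":0.001,"rx":0,"ry":0,"rz":0,"grip":1},{"dx":0.0094,"dy":-0.0035,"dz":0.001,"rx":0,"ry":0,"rz":0,"grip":1},{"dx":0.0094,"dy":-0.0035,"dz":0.001,"rx":0,"ry":0,"rz":0,"grip":1}]'
```

```text
clock: 17.48
eef_pos: [546.5, 84.3, 33.5]
tool_rot: [-3.141, 0.018, -0.351]
force: [-20.4, 6.2, 11.7]
width: 43.5
gripper_force: 62.8
```

```bash
python3 - <<'E'
from h import *
s=ctrl.read_state();print(s["clock"],s["eef_pos"],s["force"])
a=get_image("wrist");b=get_image("side");cv2.imwrite("pics/w7raw.png",a[...,::-1])
A=np.zeros((600,800,3),np.uint8)
A[:,:400]=cv2.resize(a[150:330,170:340],(400,424),interpolation=2)[:600].repeat(1,0) if 0 else cv2.copyMakeBorder(cv2.resize(a[150:330,170:340],(400,424),interpolation=2),0,176,0,0,cv2.BORDER_CONSTANT)
A[:,400:]=cv2.copyMakeBorder(cv2.resize(b[160:210,240:290],(400,400),interpolation=2),0,200,0,0,cv2.BORDER_CONSTANT)
cv2.imwrite("pics/w7.png",cv2.convertScaleAbs(A[:430,:,::-1],alpha=1.5))
E
```

```text
17.475 [546.47981954  84.28334746  33.49812987] [-20.35774299   6.18341243  11.71580261]
```

View pics/w7.png

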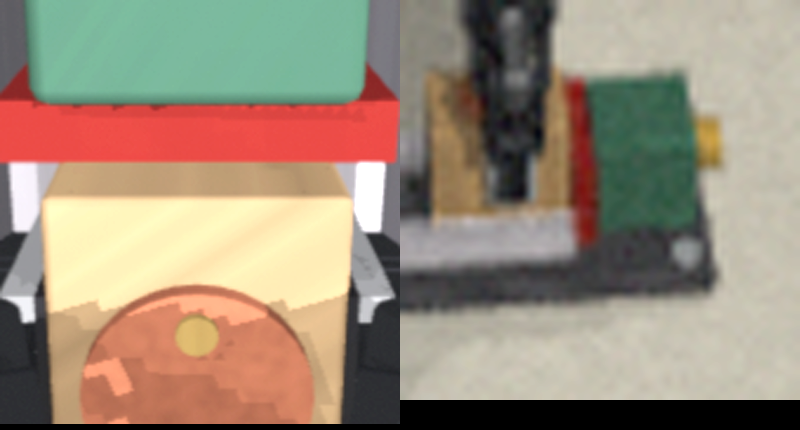

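The side view (right half) shows the block's end touching the red plate at column ~570 with no floor showing between. In the wrist view the plate's top edge is at raw row ~218 and the block's top front edge at ~233.7. I'll check the gap numerically.

```bash
python3 - <<'E'
from h import *
np.set_printoptions(precision=1,suppress=True)
c=get_calibration("wrist");cs=get_calibration("side");O=np.array([529.41,90.71,0]);y=-.3545
R=np.array([[np.cos(y),np.sin(y)],[-np.sin(y),np.cos(y)]])
q=lambda x,r:(170+x/2.353-.3,150+r/2.353-.3)
for n,p,z in(("redFrontL",(45,161),57),("redFrontR",(350,161),57),("redBackL",(5,100),57),("blkTopL",(46,197),72),("blkTopR",(350,197),72)):
    print(n,R@(onz(c,q(*p),z)-O)[:2])
print(R@(np.array(ctrl.read_state()["eef_pos"])-O)[:2])
# side: plate near front-bottom/top corners, block near-front top corner (near side y=-22) 
g=lambda x,r:(240+(x-400)/8-.45,160+r/8-.45)
inv=np.linalg.inv(cs["world_from_camera"])
def proj(j,z):
    p=O[:2]+R.T@np.array(j);u=cs["mtx"]@(inv@[p[0],p[1],z,1])[:3];u=u[:2]/u[2];return (u-[240,160]+.45)*8+[400,0]
for x in (15,17,20): print(x,"block near-end top,lip:",proj((x+30,-22),72),proj((x+30,-22),31))
print("plate near front top,bottom",proj((50,-31),57),proj((50,-31),12))
E
```

```text
redFrontL [45.2 23.3]
redFrontR [ 45.3 -24. ]
redBackL [55.  28.9]
blkTopL [45.6 20.4]
blkTopR [ 45.7 -21.2]
[18.2 -0.1]
15 block near-end top,lip: [571.4 125.5] [572.7 198. ]
17 block near-end top,lip: [576.1 125.2] [577.3 197.7]
20 block near-end top,lip: [583.1 124.7] [584.2 197.3]
plate near front top,bottom [585.3 165.2] [586.4 243.6]
```

Block front and plate face coincide (45.6 vs 45.3 mm, left and right equal), so the block is at the stop with a 21 N push. The tool is pitched 1° forward under load. I'll take that out and ease the downward press so the face sits flush.

```bash
python3 -m creep '[{"dx":0,"dy":0,"dz":0.0004,"rx":-0.0003,"ry":-0.0008,"rz":0,"grip":1},{"dx":0,"dy":0,"dz":0.0008,"rx":-0.0006,"ry":-0.0016,"rz":0,"grip":1},{"dx":0,"dy":0,"dz":0.001,"rx":-0.0009,"ry":-0.0024,"rz":0,"grip":1},{"dx":0,"dy":0,"dz":0.001,"rx":-0.0011,"ry":-0.003,"rz":0,"grip":1},{"dx":0,"dy":0,"dz":0.001,"rx":-0.0011,"ry":-0.003,"rz":0,"grip":1}]'
```

```text
clock: 18.2
eef_pos: [546.9, 84.1, 33.2]
tool_rot: [-3.141, -0.003, -0.351]
force: [-16.8, 4.4, 3.7]
width: 43.5
gripper_force: 61.9
```

```bash
python3 -m creep '[{"dx":0.0012,"dy":-0.0004,"dz":0,"rx":0,"ry":-0.0003,"rz":0,"grip":1},{"dx":0.0023,"dy":-0.0009,"dz":0,"rx":-0.0001,"ry":-0.0005,"rz":0,"grip":1},{"dx":0.0023,"dy":-0.0009,"dz":0,"rx":-0.0001,"ry":-0.0005,"rz":0,"grip":1},{"dx":0.0023,"dy":-0.0009,"dz":0,"rx":-0.0001,"ry":-0.0005,"rz":0,"grip":1},{"dx":0.0023,"dy":-0.0009,"dz":0,"rx":-0.0001,"ry":-0.0005,"rz":0,"grip":1}]'
python3 - <<'E'
from h import *
np.set_printoptions(precision=1,suppress=True)
a=get_image("wrist");c=get_calibration("wrist");O=np.array([529.41,90.71,0]);y=-.3545
R=np.array([[np.cos(y),np.sin(y)],[-np.sin(y),np.cos(y)]])
h=cv2.cvtColor(a,cv2.COLOR_RGB2HSV)
for col in (205,225,285,305):
    red=[r for r in range(185,235) if (h[r,col,0]<6 or h[r,col,0]>174) and h[r,col,1]>150]
    v=a[205:250,col].astype(int).sum(1);e=206+np.argmax(np.diff(v)[14:])+14 if red else 0
    e=max(red)+5+np.argmax(np.diff(a[max(red)+4:250,col].astype(int).sum(1)))
    print(col,max(red),e,R@(onz(c,(col,max(red)+.5),57)-O)[:2],R@(onz(c,(col,e),72)-O)[:2])
E
```

```text
clock: 18.82
eef_pos: [546.9, 84.1, 33.2]
tool_rot: [-3.14, -0.004, -0.351]
force: [-18.5, 5.9, 7.1]
width: 43.2
gripper_force: 62.3
205 217 233 [45.3 17.4] [45.2 15.4]
225 218 233 [44.9 10.1] [45.2  8.9]
285 218 233 [ 45.  -11.8] [ 45.3 -10.5]
305 218 233 [ 45.  -19.1] [ 45.4 -16.9]
```

No further travel under more push, zero gap, square, and a steady 19 N. Handing in.

```bash
python3 -c "
from cell import ctrl;print(ctrl.finish_job())"
```

```text
the job is handed in; nothing more can be done
None
```

The pale block is in the stamping jig, pressed squarely against the red stop and still held there by the gripper with about 19 N. I handed the job in at about 19 s on the robot's clock. The first push tipped the block forward in the fingers, so I let it settle flat and regripped lower before the final push; the other items were not touched.

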